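# Turn the parts bin end for end and stack it on the full one

### The arm

A 6-joint arm with a two-finger parallel gripper is mounted at the origin on a cart in front of the work surface, level with it; the furniture and walls round the work are solid. World frame = base frame: x ahead of the robot, y to its left, z up, the work surface at z = 0. Lengths are in mm, angles in rad, forces in N, time in s.
With the tool pointing down it reaches from about 375 to 750 mm from the base axis. Payload 9 kg.
Tool frame: the origin (TCP) lies between the finger pads; the fingertips stand 22 mm ahead of it and the grasp point (between the pads) lies 3 mm ahead of it; z points along the fingers, y is the line along which they close (so a half turn about z gives the same grasp; the last joint's range is limited). The gripper opens to 85 mm and grips with 20 to 120 N. Pads are 22 mm wide; open, the fingers measure 114 mm over their backs; the gripper's body (76 mm by 85 mm) begins 54 mm behind the grasp point. The pads swing forward as they close: fully open they stand 13 mm farther back than shut.
Start: joints at [-1.339, 0.104, 0.097, 1.564, 0, 1.353], TCP at [260.885, -540.346, 253.331] pointing down, gripper open.
Joint ranges: [-2.99, 2.99], [-0.84, 1.86], [-1.1, 1.16], [-1.84, 2.11], [-1.51, 1.56], [-3.14, 3.14]. Speed limits (rad/s): [2.22, 2.22, 2.57, 3.14, 3.14, 3.14].

### API

Orientations are given as a unit quaternion [w, x, y, z].
In Python, from cell import * gives the robot as it stands.
- The arm moves only by the shell command python3 -m jog 'ROWS' [FORCE]. ROWS is JSON, a list of rows, each an object of numbers: "x", "y", "z": the shift along the tool's x, y, z in m; "roll": the turn about the tool's z in rad; "grip": the closure, from -1 (fully open) to 1 (shut), so that 0 is half open. A call has 1 to 12 rows; each row shifts and turns the commanded pose from where the row before left it, along the tool's axes as they then stand; what a row does not reach is not made up. A row lasts 1/12 s, in which the tool goes at most 41.7 mm and 7.16 degrees, less where a joint would pass 70% of its speed; a pose out of reach is approached as far as the arm can. A call with a gripper value outside its range is refused whole. The fingers move at their own pace and stop on an object; FORCE is the grip in N (left out, the last holds). Time passes only in rows, so rows that do not move let the fingers close. It gives the time, the measured TCP pose, the force, the opening and the grip force at its end, in the units of the state.
- get_obs(): the state, without advancing time (a new reading comes with each control period).
- grab_frame(name): name is "scene" or "top"; returns (picture, depth): 400x640x3 uint8, red, green, blue; 400x640 float32, mm along the optical axis (not along the pixel's ray), 0 where there is no reading.
- camera_params(name): a dict with "fx", "fy", "cx", "cy" (pixels), "extrinsics" (4x4, takes a point from camera to world coordinates). Camera axes: x right, y up, looking along -z (the intrinsics and any distortion apply to the point x, -y, -z); pixel columns grow to the right and rows downward; lengths in mm; the calibration is good to about 2 mm. A picture is of the moment at which its call begins. camera_params takes no time and is no camera call.
- job_done(): hands the job in; it is judged then, once.
The state is a dict: "time": time; "qpos": joint angles; "dq": joint speeds; "tau": joint torques, N m; "eef_pos": TCP position; "eef_rot": TCP orientation; "ft_force": force on the tool from outside, world axes, zero at the start; "ft_torque": the same for the moment, N m; "grip_width": finger opening in mm; "grasp_force": force on a finger pad.
Only numpy, scipy, OpenCV 4.12 (cv2) and the standard library are available. Lean on these libraries where they do the work, as an engineer would, in place of code of your own. Each camera call takes 0.05 s, during which the arm holds its last target. There are 200 camera calls.

### The job

The grey parts bin has pigment pots in it, so the blue bin must not nest down into it: lift the blue bin, turn it end for end so that its yellow tab lies over the end of the grey bin that has no tab, and stack it on the orange rails. Feel gently along the rails for the place where its four lugs drop into the pockets, then press it straight down until the sprung catches have clicked and it sits fully home and level, without forcing it (no more than about 35 N between the bins), and let go. Leave the pots in the grey bin and the other things round about as they are.

Things in the scene. Friction and masses are not known exactly. Their poses are not given: they have to be found in the camera images.
- blue_bin: loose open blue plastic parts bin, 0.18 to 0.35 kg, 192 mm long (x), 50 mm wide at the floor, 59 mm at the rim (y), rim 66 mm high. Origin: centre of the underside, z up, +x to the end with the yellow tab. Starts on the desk with its tab end pointing roughly the same way as the grey bin's (within 0.6 rad), so it must be turned about half a turn
- blue_grip (a point): middle of the blue bin, 44 mm above its underside. Grip here from above, across the bin's y, on the two upright ribbed panels in the middle of the long sides: faces at y = +-30 mm (60 mm apart), 44 mm long in x, z = 24 to 64 mm above the underside
- blue_lug (a point): one of four lugs at the blue bin's foot, at x = +80 mm and x = -40 mm on both sides (this one x = +80, +y side): a rounded bar 12 mm long in x with 1.2 mm bevelled ends, 8 mm thick, from the underside up to z = 8 mm, reaching out to y = +-34 mm. Axes as the bin's. The bin rests on these lugs in the rails. Inside, its flat floor is 45 mm wide, 4 mm above the underside
- blue_tab (a point): top of the yellow tab of the blue bin, 100 mm from the bin's centre along its +x, 56 mm up
- grey_bin: the same bin in grey, fixed to the desk, holding two pots and fitted with orange rails. Origin: centre of the underside, at desk height, z up, +x to its yellow tab end. Deep notches in its long sides at x = +80 and -40 mm would let an unturned bin's lugs down, so that it nests onto the pots. Its walls are at most 66 mm high
- grey_pockets (a point): nominal middle of the orange rails, over the grey bin's centre, 60 mm above its underside: height of the pocket floors. Four pockets at x = -80 and +40 mm, y = +-31 mm of here take the lugs of a bin turned half round; all four are shifted together along x by -11 to +11 mm, as the rails happen to be clamped (not reported; they hold against less than 60 N)
- grey_rail_top (a point): point over the grey bin's centre at the height of the flat rail tops, 73 mm above its underside; low fences (to 79 mm) guide the lugs' outer ends, 1.8 mm play. Each pocket is 15 mm long in x (1.5 mm play each way for a lug); its end walls are 12.5 mm long in x. Lugs over their pockets sink onto sprung catches: blue underside then about 66 mm above the grey one
- grey_tab (a point): top of the yellow tab of the grey bin, 100 mm from the bin's centre along its +x, 56 mm up. To stack, the blue tab goes over the opposite end (grey x = -100 mm). From the catches, some 5 to 15 N straight down snaps the lugs to the pocket floors: blue underside then 60 mm above the grey one, offset along x by the rails' shift
- pot_rose: pigment pot with a white lid and pale pink label, 41 mm across, 50 mm high, standing in the grey bin; origin at its underside
- pot_pale: pigment pot with a white lid and pale blue label, 41 mm across, 50 mm high, standing in the grey bin; origin at its underside
- bottle: small clear bottle with amber contents and a white cap, 47 mm across, 135 mm high, standing behind the work; origin at its underside
- pink_tin: small pink pot with a grey lid, 41 mm across, 30 mm high; origin at its underside
- teal_tin: small teal pot with a grey lid, 41 mm across, 30 mm high; origin at its underside

How it is judged (in metres and radians):
On the way, in this order (a step that is already met when the one before it is completed fails the run):
1. the blue bin is brought over the grey bin, its tab over the tabless end (z of blue_bin in the frame of grey_bin above 0.066 m and x of blue_tab in the frame of grey_bin below -0.07 m and horizontal distance between blue_bin and grey_bin below 0.03 m), for 0.1 s.
2. the blue bin is pressed home past the catches (z of blue_bin in the frame of grey_bin between 0.057 and 0.0625 m and x of blue_tab in the frame of grey_bin below -0.08 m and horizontal distance between blue_bin and grey_bin below 0.015 m and angle between blue_bin's own z axis and vertical below 0.035 rad), for 0.2 s.
At the end, for the whole second after the job is handed in: The blue bin is at rest on the grey bin, its tab over the tabless end, its lugs on the pocket floors (origin 57 to 62.5 mm above the grey bin's, within 15 mm of it sideways, level within 0.035 rad, in line within 0.06 rad), and both pots still stand in the grey bin (all of step 2 and angle between the x axis of blue_bin and the x axis of grey_bin, either way round below 0.06 rad and linear speed of blue_bin below 0.01 m/s and z of each of pot_rose, pot_pale in the frame of grey_bin below 0.012 m and horizontal distance between each of pot_rose, pot_pale and grey_bin below 0.08 m); the robot touches nothing.
It fails at once if the bins are forced together with over 90 N, summed over all their contacts (contact force between blue_bin and grey_bin above 90 N).
It fails at once if the blue bin presses on a pot (contact force between blue_bin and pot_rose above 2 N or contact force between blue_bin and pot_pale above 2 N).
It fails at once if a pot in the grey bin is knocked over (angle between any of pot_rose, pot_pale's own z axis and vertical above 0.4 rad).
It fails at once if the bottle or one of the small pots round about is shoved aside (distance of any of bottle, pink_tin, teal_tin from where it was at the start of the episode above 0.02 m).
It also fails if it takes over 72 s, if anything falls off the work surface, if the arm or the gripper's body presses on something with over 40 N, if the wrist force passes 120 N, or if a joint passes its speed limit or range.

## Working session

There is one attempt and no reset: what is moved stays moved. The work goes in short steps, Python scripts to look and compute and a shell command to move; the robot and the scene stay as the last step left them, time stands still between calls to the robot, and variables do not carry over. Pictures are saved under pics/ and viewed, at most 10 in all, crops included, and the job is handed in when it is done.

```bash
mkdir -p pics; ls; python3 - <<'E'
from cell import *
import cv2,numpy as np
for n in("scene","top"):
    p,d=grab_frame(n); cv2.imwrite(f"pics/{n}0.png",p[:,:,::-1]); np.savez(f"{n}0.npz",p=p,d=d)
    c=camera_params(n); print(n,c)
print(get_obs())
E
```

```text
pics
scene {'fx': 482.48072256163806, 'fy': 482.48072256163806, 'cx': 322.3334237528139, 'cy': 195.88245821053488, 'extrinsics': array([[-7.93504854e-01,  2.39221275e-01, -5.59574149e-01,
        -1.73071258e+01],
       [-6.08104781e-01, -2.75973470e-01,  7.44343482e-01,
         9.42802924e+02],
       [ 2.36351771e-02,  9.30919881e-01,  3.64457889e-01,
         4.64864829e+02],
       [ 0.00000000e+00,  0.00000000e+00,  0.00000000e+00,
         1.00000000e+00]])}
top {'fx': 484.42314972936236, 'fy': 484.42314972936236, 'cx': 329.13925787490564, 'cy': 203.63314318140283, 'extrinsics': array([[-9.62176795e-03,  9.96779308e-01, -7.96142740e-02,
         4.61317528e+02],
       [-9.99834041e-01, -8.35835025e-03,  1.61873053e-02,
         2.01118807e+02],
       [ 1.54697270e-02,  7.97568117e-02,  9.96694305e-01,
         1.10477650e+03],
       [ 0.00000000e+00,  0.00000000e+00,  0.00000000e+00,
         1.00000000e+00]])}
{'time': 0.1, 'qpos': array([-1.33870465e+00,  1.04663450e-01,  9.65380735e-02,  1.56392722e+00,
       -1.52555919e-05,  1.35309164e+00]), 'dq': array([-2.66205855e-04, -1.58236847e-03,  3.90057483e-03,  4.32666142e-04,
       -2.06626662e-04, -8.25493048e-05]), 'tau': array([ 5.24710325e-03, -5.58203709e+01,  5.04722929e+01,  1.29471679e-02,
       -3.06472803e-04, -4.37639301e-06]), 'eef_pos': array([ 260.80328892, -540.03222887,  252.58117646]), 'eef_rot': array([-6.28065886e-04,  9.74816625e-01,  2.23007070e-01, -1.21460600e-05]), 'ft_force': array([0.82292647, 0.43248951, 0.05426732]), 'ft_torque': array([ 0.02569859, -0.02077086, -0.04099955]), 'grasp_force': 0.0, 'grip_width': 85.66566341944531}
```

View pics/top0.png

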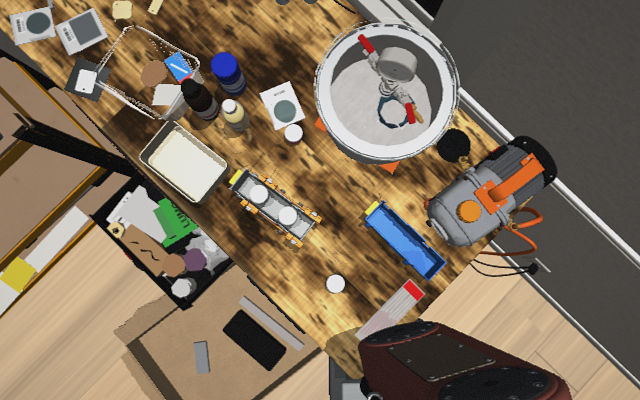

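View pics/scene0.png

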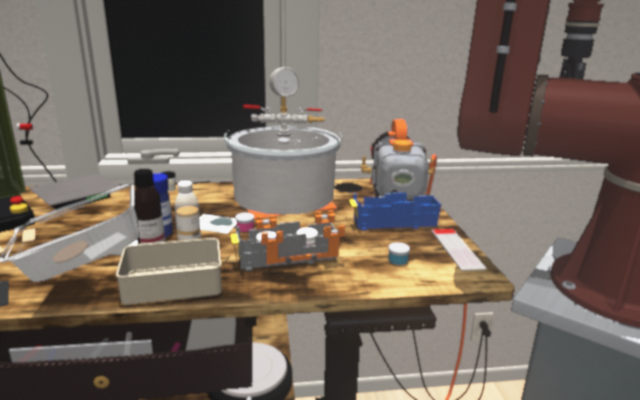

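The top view shows the grey bin centred near (275,208) with its tab at (236,176). The blue bin is near (405,240) with its tab at (372,208). The tins are at (336,284) and (293,133).

```bash
cat > h.py <<'E'
from cell import *
import cv2,numpy as np
def cloud(n,d):
    c=camera_params(n); v,u=np.mgrid[:400,:640]; E=c["extrinsics"]
    P=np.stack([(u-c["cx"])/c["fx"]*d,-(v-c["cy"])/c["fy"]*d,-d],-1)
    W=P@E[:3,:3].T+E[:3,3]; W[d==0]=np.nan; return W
def ray(n,uv,z):
    c=camera_params(n);E=c["extrinsics"]
    uv=np.atleast_2d(uv).astype(float)
    r=np.stack([(uv[:,0]-c["cx"])/c["fx"],-(uv[:,1]-c["cy"])/c["fy"],-np.ones(len(uv))],-1)@E[:3,:3].T
    o=E[:3,3]; return o+r*((z-o[2])/r[:,2])[:,None]
def hsv(p): return cv2.cvtColor(p,cv2.COLOR_RGB2HSV)
def rect(xy):
    (c,s,a)=cv2.minAreaRect(xy.astype(np.float32)); return np.round(c,1),np.round(s,1),round(a,2)
E
python3 - <<'E'
from h import *
f=np.load("top0.npz");p,d=f["p"],f["d"];W=cloud("top",d);H=hsv(p)
z=W[...,2];v,u=np.mgrid[:400,:640]
print("desk z",np.nanmedian(z[300:312,290:310]))
blue=(H[...,0]>100)&(H[...,0]<125)&(H[...,1]>110)&(u>355)&(u<450)&(v>190)&(v<285)
yel=(H[...,0]>24)&(H[...,0]<34)&(H[...,1]>150)&(H[...,2]>120)
org=(H[...,0]>8)&(H[...,0]<20)&(H[...,1]>170)&(H[...,2]>150)
m=blue&(z>60)&(z<75);print("blue rim",m.sum(),rect(W[m][:,:2]),np.nanmedian(z[m]))
m2=blue&(z>56);pc=cv2.PCACompute(W[m2][:,:2].astype(np.float32),None);print(pc)
pix=np.argwhere(blue)[:,::-1];print("blue pix rect",cv2.minAreaRect(pix.astype(np.float32)))
for nm,(a,b,c_,d_) in dict(bt=(360,385,195,222),gt=(225,248,165,190)).items():
    k=yel&(u>a)&(u<b)&(v>c_)&(v<d_);print(nm,k.sum(),pix.shape,np.nanmedian(W[k],0),ray("top",[u[k].mean(),v[k].mean()],56))
g=(u>222)&(u<325)&(v>160)&(v<255)
m=g&(z>66)&(z<90);print("rails",m.sum(),rect(W[m][:,:2]),np.nanpercentile(z[m],[5,50,95]))
m=g&(z>55)&(z<90);print("bin",m.sum(),rect(W[m][:,:2]))
pt=g&(p.min(-1)>190)&(z>40);n,l,s,ce=cv2.connectedComponentsWithStats(pt.astype(np.uint8))
for i in range(1,n):
    if s[i,4]>60: print("pot",ce[i],s[i,4],ray("top",ce[i],50))
for nm,x in dict(t=(336,284),t2=(293,133)).items(): print(nm,W[x[1],x[0]])
big=np.concatenate([cv2.resize(p[155:255,215:315],(400,400),interpolation=2),cv2.resize(p[190:290,355:455],(400,400),interpolation=2)],1)
cv2.imwrite("pics/crop0.png",big[:,:,::-1])
E
```

```text
desk z -0.27818773210628933
blue rim 59 (array([464.3,  21. ]), array([189.5,  58.4]), 44.05) 63.644749127961404
(array([[455.8288  ,  18.738289]], dtype=float32), array([[ 0.70991784,  0.7042846 ],
       [-0.7042846 ,  0.70991784]], dtype=float32))
blue pix rect ((404.1224670410156, 241.6849822998047), (89.10638427734375, 30.751693725585938), 44.23609924316406)
bt 34 (2430, 2) [538.04297534  90.92830457  55.45307918] [[537.23981982  92.75954414  56.        ]]
gt 71 (2430, 2) [607.06350434 389.84041445  55.26127262] [[606.13400571 389.11593411  56.        ]]
rails 382 (array([542. , 302.5]), array([199. ,  80.5]), 52.73) [67.09734264 72.49986524 79.52596253]
bin 852 (array([555.1, 319.5]), array([241.9,  80.9]), 52.73)
pot [258.26953125 193.45703125] 256 [[569.15660437 338.51824998  50.        ]]
pot [287.22868217 215.19767442] 258 [[521.07525714 275.50037565  50.        ]]
t [369.85139332 170.27756401  29.51566025]
t2 [707.78397283 263.57249042  27.67904308]
```

View pics/crop0.png

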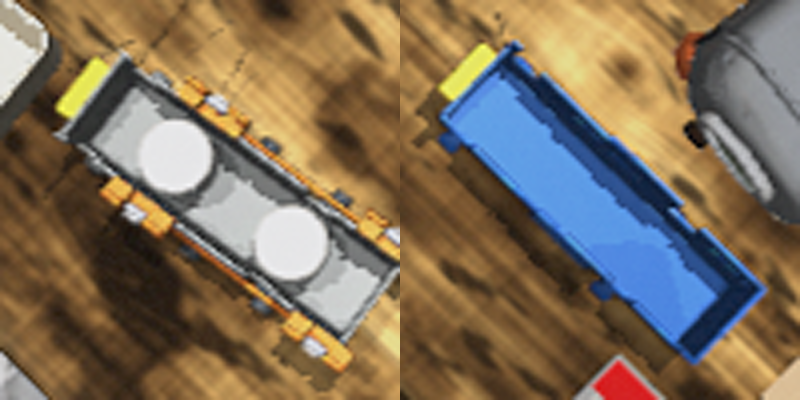

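The crops show the grey-white catches as pocket centres, at about full-image (269.5,181), (248.5,208), (294,241) and (314,214). The motor is close to the blue bin's right side.

```bash
python3 - <<'E'
from h import *
f=np.load("top0.npz");p,d=f["p"],f["d"];W=cloud("top",d);H=hsv(p);z=W[...,2];v,u=np.mgrid[:400,:640]
g=(u>222)&(u<325)&(v>160)&(v<255)
a=np.radians(52.7);ex=np.array([np.cos(a),np.sin(a)]);ey=np.array([-ex[1],ex[0]]);c=np.array([545,308])
org=(H[...,0]>5)&(H[...,0]<22)&(H[...,1]>140)&(H[...,2]>110)&g&(z>50)
uv=np.argwhere(org)[:,::-1];R=(ray("top",uv,73)[:,:2]-c)@np.c_[ex,ey]
for s in(1,-1):
    k=(R[:,1]*s>24)&(R[:,1]*s<46);print("orange hist side",s,np.histogram(R[k,0],np.arange(-130,100,5)))
w=(H[...,1]<60)&(p.min(-1)>120)&g&(z>55)
n,l,s,ce=cv2.connectedComponentsWithStats(w.astype(np.uint8))
for i in range(1,n):
    if s[i,4]>2: print(ce[i].round(1),s[i,4],((ray("top",ce[i],70)[0,:2]-c)@np.c_[ex,ey]).round(1),np.nanmedian(z[l==i]))
# obstacle heights, coarse grid
xs=np.arange(300,800,50);ys=np.arange(450,-350,-50)
for x in xs[::-1]:
    print(x,[int(np.nanmax(z[(abs(W[...,0]-x)<25)&(abs(W[...,1]-y)<25)],initial=-1)) for y in ys])
print(list(ys))
# blue frame: obstacles near
a=np.radians(44.3);b=np.array([[np.cos(a),-np.sin(a)],[np.sin(a),np.cos(a)]]);L=(W[...,:2]-[464.3,21])@b
k=(abs(L[...,0])<40)&(abs(L[...,1])<75)&(abs(L[...,1])>34)&(z>15);print("near blue grip",k.sum(),L[k][:8],z[k][:8])
E
```

```text
orange hist side 1 (array([ 0,  0,  0,  0,  3, 14, 11,  9,  4,  4,  8, 13,  9,  0,  0,  0,  0,
        0,  0,  0,  0,  0,  0,  0,  0,  0,  0,  0,  2, 11, 15,  8,  5,  7,
       10, 14,  9,  0,  0,  0,  0,  0,  0,  0,  0]), array([-130, -125, -120, -115, -110, -105, -100,  -95,  -90,  -85,  -80,
        -75,  -70,  -65,  -60,  -55,  -50,  -45,  -40,  -35,  -30,  -25,
        -20,  -15,  -10,   -5,    0,    5,   10,   15,   20,   25,   30,
         35,   40,   45,   50,   55,   60,   65,   70,   75,   80,   85,
         90,   95]))
orange hist side -1 (array([ 0,  0,  0,  0,  3, 10, 12,  7,  3,  5,  9, 11, 12,  0,  0,  0,  0,
        0,  0,  0,  1,  0,  0,  1,  0,  1,  0,  1,  3, 12, 16,  8,  7,  6,
       10, 15, 12,  0,  0,  0,  0,  0,  0,  0,  0]), array([-130, -125, -120, -115, -110, -105, -100,  -95,  -90,  -85,  -80,
        -75,  -70,  -65,  -60,  -55,  -50,  -45,  -40,  -35,  -30,  -25,
        -20,  -15,  -10,   -5,    0,    5,   10,   15,   20,   25,   30,
         35,   40,   45,   50,   55,   60,   65,   70,   75,   80,   85,
         90,   95]))
[246.  168.3] 3 [ 89.7 -28.
[... 1923 characters left out ...]
2, 684, 6, 3, -1, -1, -1, -1]
300 [-1, -1, -1, 4, 5, 4, 449, 647, 676, 678, 4, -1, -1, -1, -1, -1]
[np.int64(450), np.int64(400), np.int64(350), np.int64(300), np.int64(250), np.int64(200), np.int64(150), np.int64(100), np.int64(50), np.int64(0), np.int64(-50), np.int64(-100), np.int64(-150), np.int64(-200), np.int64(-250), np.int64(-300)]
near blue grip 305 [[  8.51979755 -74.82424365]
 [  8.03807591 -74.53861999]
 [  8.39423669 -74.3767812 ]
 [  7.78602078 -74.29016008]
 [  7.3536683  -73.91164175]
 [  7.33014067 -72.8374265 ]
 [  6.38467097 -73.39743613]
 [  5.36637218 -74.09335924]] [ 94.38139114 103.04921033  66.39333056  74.52454976  83.99076524
  96.75965203 101.3205638  105.15379647]
```

```bash
cat >> h.py <<'E'
from scipy.spatial.transform import Rotation as Ro
def st(tx=None,ty=None,tz=None,th=None):
    "state, and shift in tool axes to the target xyz (mm), roll to heading th (deg)"
    o=get_obs();R=Ro.from_quat(np.roll(o["eef_rot"],-1)).as_matrix();h=np.degrees(np.arctan2(R[1,0],R[0,0]))
    print("t",round(o["time"],2),"pos",o["eef_pos"].round(1),"head",round(h,2),"tilt",np.degrees(np.arccos(-R[2,2])).round(2),"F",o["ft_force"].round(1),"w",round(o["grip_width"],1),"gf",round(o["grasp_force"],1),"q6",round(o["qpos"][5],2))
    if tx is not None: print("shift mm",(R.T@(np.array([tx,ty,tz])-o["eef_pos"])).round(1),"roll",np.radians(-((th-h+180)%360-180)).round(4))
E
R='{"x":0.0214,"y":-0.0208,"grip":-0.7}'; true
python3 -m jog '[{"x":0.0214,"y":-0.0208,"grip":-0.7},{"x":0.0214,"y":-0.0208,"grip":-0.7},{"x":0.0214,"y":-0.0208,"grip":-0.7},{"x":0.0214,"y":-0.0208,"grip":-0.7},{"x":0.0214,"y":-0.0208,"grip":-0.7},{"x":0.0214,"y":-0.0208,"grip":-0.7},{"x":0.0214,"y":-0.0208,"grip":-0.7},{"x":0.0214,"y":-0.0208,"grip":-0.7},{"x":0.0214,"y":-0.0208,"grip":-0.7},{"x":0.0214,"y":-0.0208,"grip":-0.7}]'
python3 -m jog '[{"x":0.0214,"y":-0.0208,"grip":-0.7},{"x":0.0214,"y":-0.0208,"grip":-0.7},{"x":0.0214,"y":-0.0208,"grip":-0.7},{"x":0.0214,"y":-0.0208,"grip":-0.7},{"x":0.0214,"y":-0.0208,"grip":-0.7},{"x":0.0214,"y":-0.0208,"grip":-0.7},{"x":0.0214,"y":-0.0208,"grip":-0.7},{"x":0.0214,"y":-0.0208,"grip":-0.7},{"x":0.0214,"y":-0.0208,"grip":-0.7},{"x":0.0214,"y":-0.0208,"grip":-0.7}]'
python3 -m jog '[{"roll":-0.11,"grip":-0.7},{"roll":-0.11,"grip":-0.7},{"roll":-0.103,"grip":-0.7},{"grip":-0.7},{"grip":-0.7}]'
python3 -c "from h import *;st(465,21.5,110,44.3)"
```

```text
t 0.1 pos [ 260.8 -540.   252.6] head 25.77 tilt 0.07 F [0.8 0.4 0.1] w 85.7 gf 0.0 q6 1.35
shift mm [ 428.  -416.7  143.2] roll -0.3234schema error: expected keys x, y, z, roll, grip
schema error: expected keys x, y, z, roll, grip
schema error: expected keys x, y, z, roll, grip
```

```bash
python3 -m jog '[{"x":0.0214,"y":-0.0208,"z":0,"roll":0,"grip":-0.7},{"x":0.0214,"y":-0.0208,"z":0,"roll":0,"grip":-0.7},{"x":0.0214,"y":-0.0208,"z":0,"roll":0,"grip":-0.7},{"x":0.0214,"y":-0.0208,"z":0,"roll":0,"grip":-0.7},{"x":0.0214,"y":-0.0208,"z":0,"roll":0,"grip":-0.7},{"x":0.0214,"y":-0.0208,"z":0,"roll":0,"grip":-0.7},{"x":0.0214,"y":-0.0208,"z":0,"roll":0,"grip":-0.7},{"x":0.0214,"y":-0.0208,"z":0,"roll":0,"grip":-0.7},{"x":0.0214,"y":-0.0208,"z":0,"roll":0,"grip":-0.7},{"x":0.0214,"y":-0.0208,"z":0,"roll":0,"grip":-0.7}]'
python3 -m jog '[{"x":0.0214,"y":-0.0208,"z":0,"roll":0,"grip":-0.7},{"x":0.0214,"y":-0.0208,"z":0,"roll":0,"grip":-0.7},{"x":0.0214,"y":-0.0208,"z":0,"roll":0,"grip":-0.7},{"x":0.0214,"y":-0.0208,"z":0,"roll":0,"grip":-0.7},{"x":0.0214,"y":-0.0208,"z":0,"roll":0,"grip":-0.7},{"x":0.0214,"y":-0.0208,"z":0,"roll":0,"grip":-0.7},{"x":0.0214,"y":-0.0208,"z":0,"roll":0,"grip":-0.7},{"x":0.0214,"y":-0.0208,"z":0,"roll":0,"grip":-0.7},{"x":0.0214,"y":-0.0208,"z":0,"roll":0,"grip":-0.7},{"x":0.0214,"y":-0.0208,"z":0,"roll":0,"grip":-0.7}]'
python3 -m jog '[{"x":0,"y":0,"z":0,"roll":-0.11,"grip":-0.7},{"x":0,"y":0,"z":0,"roll":-0.11,"grip":-0.7},{"x":0,"y":0,"z":0,"roll":-0.103,"grip":-0.7},{"x":0,"y":0,"z":0,"roll":0,"grip":-0.7},{"x":0,"y":0,"z":0,"roll":0,"grip":-0.7}]'
python3 -c "from h import *;st(465,21.5,110,44.3)"
```

```text
time: 0.93
eef_pos: [363.3, -258.5, 253.0]
eef_rot: [-0.0, 0.975, 0.223, -0.0]
ft_force: [0.8, -0.7, -0.1]
grip_width: 72.7
grasp_force: 0.0
time: 1.77
eef_pos: [465.6, 22.0, 253.1]
eef_rot: [0.0, 0.975, 0.223, -0.0]
ft_force: [0.4, -1.1, -0.1]
grip_width: 72.5
grasp_force: 0.0
time: 2.18
eef_pos: [465.3, 20.4, 253.0]
eef_rot: [-0.0, 0.927, 0.375, -0.0]
ft_force: [0.2, -1.1, -0.3]
grip_width: 72.6
grasp_force: 0.0
t 2.18 pos [465.3  20.4 253. ] head 44.1 tilt 0.03 F [ 0.2 -1.1 -0.3] w 72.6 gf 0.0 q6 2.13
shift mm [  0.6  -0.9 143. ] roll -0.0035
```

```bash
python3 -m jog '[{"x":0,"y":-0.0009,"z":0.035,"roll":-0.003,"grip":-0.7},{"x":0,"y":0,"z":0.035,"roll":0,"grip":-0.7},{"x":0,"y":0,"z":0.035,"roll":0,"grip":-0.7},{"x":0,"y":0,"z":0.035,"roll":0,"grip":-0.7},{"x":0,"y":0,"z":0,"roll":0,"grip":-0.7},{"x":0,"y":0,"z":0.015,"roll":0,"grip":-0.7},{"x":0,"y":0,"z":0.015,"roll":0,"grip":-0.7},{"x":0,"y":0,"z":0.01,"roll":0,"grip":-0.7},{"x":0,"y":0,"z":0,"roll":0,"grip":-0.7}]'
python3 - <<'E'
from h import *
st(465,21.5,47,44.3)
p,d=grab_frame("scene");cv2.imwrite("pics/s1.png",cv2.resize(p[100:280,300:500],(800,720))[:600,:,::-1])
E
```

```text
time: 2.93
eef_pos: [463.8, 21.5, 72.9]
eef_rot: [-0.001, 0.926, 0.377, -0.001]
ft_force: [-4.3, 4.1, -2.0]
grip_width: 72.4
grasp_force: 0.0
t 2.93 pos [463.8  21.5  72.9] head 44.32 tilt 0.17 F [-4.3  4.1 -2. ] w 72.4 gf 0.0 q6 2.13
shift mm [ 0.9  0.9 25.8] roll 0.0003
```

View pics/s1.png

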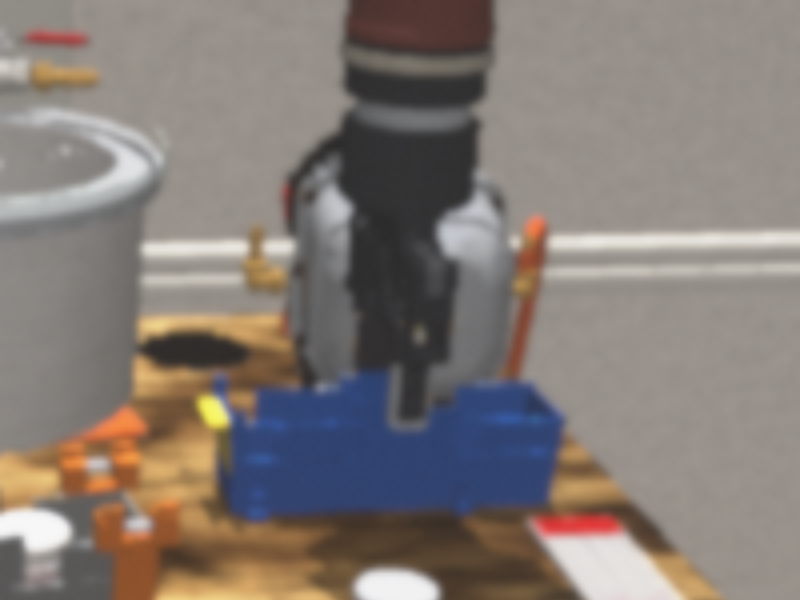

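The finger (about (410,400)) stands outside the bin at the ribbed panel in the middle. There is a small sideways force, so I'll let it settle and re-read.

```bash
python3 -m jog '[{"x":0,"y":0,"z":0,"roll":0,"grip":-0.7},{"x":0,"y":0,"z":0,"roll":0,"grip":-0.7}]'
python3 - <<'E'
from h import *
st(465,21.5,47,44.3)
f=np.load("top0.npz");W=cloud("top",f["d"]);z=W[...,2]
a=np.radians(44.3);b=np.array([[np.cos(a),-np.sin(a)],[np.sin(a),np.cos(a)]]);L=(W[...,:2]-[465,21.5])@b
for lo in range(60,170,15):
    k=(abs(L[...,0])<50)&(L[...,1]<-35)&(L[...,1]>-130)&(z>lo)
    print(lo,k.sum(),L[k][:,1].max().round(1) if k.any() else None, L[k][np.argmax(L[k][:,1]),0] if k.any() else None)
H=hsv(f["p"]);v,u=np.mgrid[:400,:640]
blue=(H[...,0]>100)&(H[...,0]<125)&(H[...,1]>110)&(u>355)&(u<450)&(v>190)&(v<285)
k=blue&(z>55)&(abs(L[...,0])<22);print("panel y",np.sort(L[k][:,1].round(1)))
E
```

```text
time: 3.15
eef_pos: [464.0, 21.6, 74.2]
eef_rot: [-0.001, 0.926, 0.377, -0.001]
ft_force: [-5.1, 4.7, -3.0]
grip_width: 72.5
grasp_force: 0.0
t 3.15 pos [464.   21.6  74.2] head 44.35 tilt 0.15 F [-5.1  4.7 -3. ] w 72.5 gf 0.0 q6 2.13
shift mm [ 0.6  0.9 27.2] roll 0.0009
60 1514 -57.3 -48.60374465394067
75 1470 -57.3 -48.60374465394067
90 1390 -57.8 -49.25602216604807
105 1295 -57.8 -43.75677847425717
120 1133 -64.3 -47.601460221372896
135 718 -77.6 -35.67783621829017
150 301 -95.9 -38.197256665296116
165 35 -99.8 -42.958346062223065
panel y [-29.1 -28.8 -28.8 -28.6 -28.6 -28.4 -28.4 -28.3 -28.3 -28.2 -28.2 -28.2
 -28.2 -28.1 -28.1 -28.1 -28.1 -28.1 -28.  -27.9 -27.8 -27.8 -27.7 -27.7
 -27.7 -27.6 -27.6 -27.2 -26.8 -26.8  26.   26.1  26.3  26.4  26.4  26.5
  26.6  26.6  26.7  26.7  26.7  26.8  26.8  26.8  26.8  27.8  27.9  27.9
  27.9  27.9  27.9  28.   28.   28.1  28.1  28.1  28.1  28.2  28.2  28.7
  28.7  28.7  28.8  28.8  28.8  28.9  28.9  28.9  29.   29.1  29.2]
```

```bash
python3 -m jog '[{"x":0,"y":-0.0015,"z":0,"roll":0,"grip":-0.7},{"x":0,"y":-0.0015,"z":0,"roll":0,"grip":-0.7},{"x":0,"y":0,"z":0,"roll":0,"grip":-0.7}]'
python3 -c "from h import *;st(465,21.5,47,44.3);print(get_obs()['ft_torque'])"
python3 -m jog '[{"x":0.0015,"y":0,"z":0,"roll":0,"grip":-0.76},{"x":0.0015,"y":0,"z":0,"roll":0,"grip":-0.76},{"x":0,"y":0,"z":0,"roll":0,"grip":-0.6}]'
python3 -c "from h import *;st(465,21.5,47,44.3);print(get_obs()['ft_torque'])"
```

```text
time: 3.4
eef_pos: [463.5, 22.9, 74.7]
eef_rot: [0.001, 0.926, 0.378, 0.001]
ft_force: [0.5, 0.1, 0.7]
grip_width: 72.4
grasp_force: 0.0
t 3.4 pos [463.5  22.9  74.7] head 44.4 tilt 0.12 F [0.5 0.1 0.7] w 72.4 gf 0.0 q6 2.13
shift mm [ 0.   2.  27.7] roll 0.0017
[ 0.01643835  0.01368579 -0.01669745]
time: 3.65
eef_pos: [465.3, 25.2, 73.6]
eef_rot: [0.0, 0.926, 0.378, 0.0]
ft_force: [1.4, -0.4, -0.2]
grip_width: 68.3
grasp_force: 0.0
t 3.65 pos [465.3  25.2  73.6] head 44.44 tilt 0.04 F [ 1.4 -0.4 -0.2] w 68.3 gf 0.0 q6 2.14
shift mm [-2.9  2.4 26.6] roll 0.0024
[-0.02225452 -0.01330742  0.04914727]
```

```bash
python3 -m jog '[{"x":0,"y":0,"z":0.008,"roll":0,"grip":-0.65},{"x":0,"y":0,"z":0.008,"roll":0,"grip":-0.65},{"x":0,"y":0,"z":0.006,"roll":0,"grip":-0.65},{"x":0,"y":0,"z":0.004,"roll":0,"grip":-0.65},{"x":0,"y":0,"z":0,"roll":0,"grip":-0.65}]'
python3 -c "from h import *;st(465,21.5,47,44.3)"
```

```text
time: 4.07
eef_pos: [463.9, 25.4, 45.7]
eef_rot: [-0.001, 0.926, 0.378, -0.001]
ft_force: [-1.1, -0.8, 0.4]
grip_width: 70.2
grasp_force: 0.0
t 4.07 pos [463.9  25.4  45.7] head 44.44 tilt 0.13 F [-1.1 -0.8  0.4] w 70.2 gf 0.0 q6 2.14
shift mm [-1.9  3.6 -1.3] roll 0.0025
```

```bash
python3 -m jog '[{"x":0,"y":0,"z":0,"roll":0,"grip":0},{"x":0,"y":0,"z":0,"roll":0,"grip":0},{"x":0,"y":0,"z":0,"roll":0,"grip":0},{"x":0,"y":0,"z":0,"roll":0,"grip":0},{"x":0,"y":0,"z":0,"roll":0,"grip":0}]' 60
python3 -c "from h import *;st(465,21.5,47,44.3)"
python3 -m jog '[{"x":0,"y":0,"z":-0.005,"roll":0,"grip":0},{"x":0,"y":0,"z":-0.01,"roll":0,"grip":0},{"x":0,"y":0,"z":-0.015,"roll":0,"grip":0},{"x":0,"y":0,"z":-0.02,"roll":0,"grip":0},{"x":0,"y":0,"z":-0.02,"roll":0,"grip":0},{"x":0,"y":0,"z":-0.02,"roll":0,"grip":0},{"x":0,"y":0,"z":-0.02,"roll":0,"grip":0},{"x":0,"y":0,"z":-0.02,"roll":0,"grip":0},{"x":0,"y":0,"z":-0.01,"roll":0,"grip":0},{"x":0,"y":0,"z":0,"roll":0,"grip":0}]'
python3 -c "from h import *;st(450,170,187,44.3)"
```

```text
time: 4.48
eef_pos: [465.0, 25.2, 47.5]
eef_rot: [0.0, 0.926, 0.378, 0.0]
ft_force: [0.7, -0.5, -0.1]
grip_width: 59.3
grasp_force: 64.8
t 4.48 pos [465.   25.2  47.5] head 44.45 tilt 0.03 F [ 0.7 -0.5 -0.1] w 59.3 gf 64.8 q6 2.14
shift mm [-2.6  2.6  0.5] roll 0.0026
time: 5.32
eef_pos: [466.0, 25.0, 190.2]
eef_rot: [0.001, 0.926, 0.378, 0.002]
ft_force: [0.4, 0.2, -2.5]
grip_width: 59.3
grasp_force: 65.2
t 5.32 pos [466.   25.  190.2] head 44.46 tilt 0.23 F [ 0.4  0.2 -2.5] w 59.3 gf 65.2 q6 2.14
shift mm [  90.1 -114.7    3. ] roll 0.0027
```

```bash
python3 -m jog '[{"x":0.015,"y":-0.019,"z":0,"roll":0,"grip":0},{"x":0.015,"y":-0.019,"z":0,"roll":0,"grip":0},{"x":0.015,"y":-0.019,"z":0,"roll":0,"grip":0},{"x":0.015,"y":-0.019,"z":0,"roll":0,"grip":0},{"x":0.015,"y":-0.019,"z":0,"roll":0,"grip":0},{"x":0.015,"y":-0.019,"z":0,"roll":0,"grip":0},{"x":0,"y":0,"z":0,"roll":-0.06,"grip":0},{"x":0,"y":0,"z":0,"roll":-0.12,"grip":0},{"x":0,"y":0,"z":0,"roll":-0.12,"grip":0},{"x":0,"y":0,"z":0,"roll":-0.12,"grip":0},{"x":0,"y":0,"z":0,"roll":-0.12,"grip":0},{"x":0,"y":0,"z":0,"roll":-0.12,"grip":0}]'
python3 -m jog '[{"x":0,"y":0,"z":0,"roll":-0.12,"grip":0},{"x":0,"y":0,"z":0,"roll":-0.12,"grip":0},{"x":0,"y":0,"z":0,"roll":-0.12,"grip":0},{"x":0,"y":0,"z":0,"roll":-0.12,"grip":0},{"x":0,"y":0,"z":0,"roll":-0.12,"grip":0},{"x":0,"y":0,"z":0,"roll":-0.12,"grip":0},{"x":0,"y":0,"z":0,"roll":-0.12,"grip":0},{"x":0,"y":0,"z":0,"roll":-0.12,"grip":0},{"x":0,"y":0,"z":0,"roll":-0.12,"grip":0},{"x":0,"y":0,"z":0,"roll":-0.12,"grip":0},{"x":0,"y":0,"z":0,"roll":-0.12,"grip":0}]'
python3 -m jog '[{"x":0,"y":0,"z":0,"roll":-0.12,"grip":0},{"x":0,"y":0,"z":0,"roll":-0.12,"grip":0},{"x":0,"y":0,"z":0,"roll":-0.12,"grip":0},{"x":0,"y":0,"z":0,"roll":-0.12,"grip":0},{"x":0,"y":0,"z":0,"roll":-0.12,"grip":0},{"x":0,"y":0,"z":0,"roll":-0.12,"grip":0},{"x":0,"y":0,"z":0,"roll":-0.12,"grip":0},{"x":0,"y":0,"z":0,"roll":-0.12,"grip":0},{"x":0,"y":0,"z":0,"roll":-0.12,"grip":0},{"x":0,"y":0,"z":0,"roll":-0.10,"grip":0},{"x":0,"y":0,"z":0,"roll":-0.04,"grip":0},{"x":0,"y":0,"z":0,"roll":0,"grip":0}]'
python3 - <<'E'
from h import *
st(541.9,303.1,187,232.7)
p,d=grab_frame("top");cv2.imwrite("pics/t2.png",cv2.resize(p[140:290,230:430],(800,600))[:,:,::-1]);np.savez("t2.npz",p=p,d=d)
E
```

```text
time: 6.32
eef_pos: [448.6, 169.7, 185.9]
eef_rot: [-0.001, 0.751, 0.66, -0.001]
ft_force: [0.3, 0.8, -2.9]
grip_width: 59.2
grasp_force: 65.6
time: 7.23
eef_pos: [448.6, 169.6, 185.9]
eef_rot: [-0.001, 0.189, 0.982, -0.0]
ft_force: [0.1, 0.4, -3.0]
grip_width: 59.3
grasp_force: 65.6
time: 8.23
eef_pos: [448.6, 169.6, 186.0]
eef_rot: [-0.001, -0.406, 0.914, 0.0]
ft_force: [1.1, -0.5, -2.7]
grip_width: 59.4
grasp_force: 65.6
t 8.23 pos [448.6 169.6 186. ] head -132.1 tilt 0.11 F [ 1.1 -0.5 -2.7] w 59.4 gf 65.6 q6 -0.75
shift mm [-161.6   20.3   -1.2] roll -0.0837
```

View pics/t2.png

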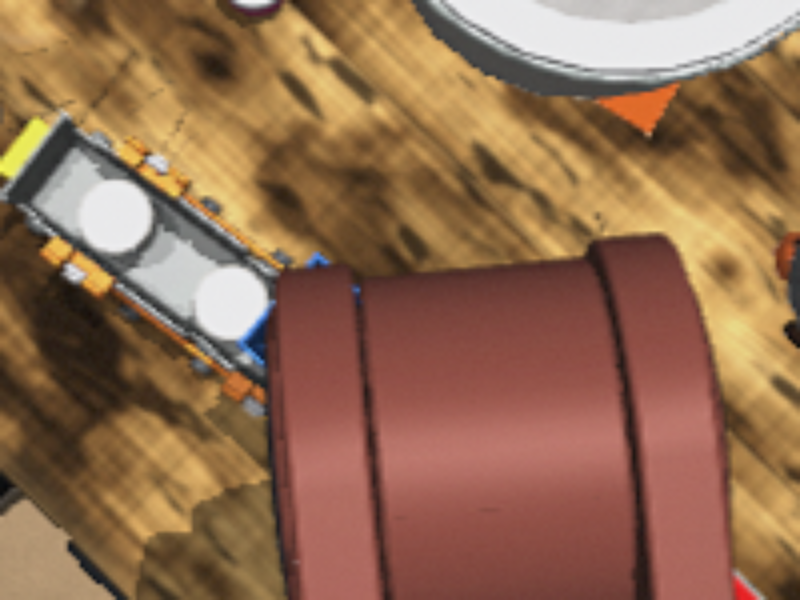

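The top view shows the arm covering most of the blue bin. Its tabless rim corners are visible at crop (318,256) and (240,345), which is full-image (309.5,204) and (290,226.3). I'll use them to check the offset in the grip.

```bash
python3 - <<'E'
from h import *
f=np.load("t2.npz");p,d=f["p"],f["d"];H=hsv(p);W=cloud("top",d)
a=np.radians(-132.1);B=np.array([[np.cos(a),-np.sin(a)],[np.sin(a),np.cos(a)]]);T=[448.6,169.6]
blue=(H[...,0]>100)&(H[...,0]<125)&(H[...,1]>110);blue[:,:285]=0;blue[:,325:]=0;blue[:195]=0;blue[235:]=0
uv=np.argwhere(blue)[:,::-1];L=(ray("top",uv,204.5)[:,:2]-T)@B
print(len(uv),"xmin",np.sort(L[:,0])[:8].round(1),"y range",L[:,1].min(),L[:,1].max());k=blue&(W[...,2]>190);print(((W[k][:,:2]-T)@B).round(1)[:12],W[k][:12,2])
k=(L[:,0]<np.sort(L[:,0])[0]+3);print(np.polyfit(L[k,1],L[k,0],1))
E
```

```text
66 xmin [-98.6 -98.4 -98.3 -98.1 -98.1 -98.  -97.8 -97.7] y range -29.311304033567602 27.42005115217826
[[-98.9  27.9]
 [-99.1  25.2]
 [-97.7  26.5]
 [-96.2  27.7]
 [-99.2  22.6]
 [-97.6  23.7]
 [-96.6  25.2]
 [-95.   26.3]
 [-93.5  27.5]
 [-97.8  21.1]
 [-66.8   6.7]
 [-54.2   8.1]] [193.30724657 193.61685414 193.06757948 194.51264754 193.78952967
 196.03673077 190.69217132 193.85180643 194.51944282 195.53330735
 612.60581124 631.98304982]
[-4.09227344e-03 -9.71100677e+01]
```

```bash
python3 -m jog '[{"x":0,"y":0,"z":0,"roll":-0.042,"grip":0},{"x":0,"y":0,"z":0,"roll":-0.042,"grip":0},{"x":0,"y":0,"z":0,"roll":0,"grip":0},{"x":0,"y":0,"z":0,"roll":0,"grip":0}]'
python3 -c "from h import *;st(540.3,301,170,232.7)"
```

```text
time: 8.62
eef_pos: [449.1, 169.6, 186.8]
eef_rot: [-0.0, -0.442, 0.897, 0.0]
ft_force: [-0.4, 0.2, -3.9]
grip_width: 59.1
grasp_force: 65.6
t 8.62 pos [449.1 169.6 186.8] head -127.54 tilt 0.04 F [-0.4  0.2 -3.9] w 59.1 gf 65.6 q6 -0.83
shift mm [-159.8    7.7   16.7] roll -0.0041
```

```bash
python3 -m jog '[{"x":-0.01,"y":0,"z":0,"roll":-0.004,"grip":0},{"x":-0.02,"y":0.001,"z":0,"roll":0,"grip":0},{"x":-0.025,"y":0.001,"z":0,"roll":0,"grip":0},{"x":-0.025,"y":0.001,"z":0,"roll":0,"grip":0},{"x":-0.025,"y":0.001,"z":0,"roll":0,"grip":0},{"x":-0.025,"y":0.001,"z":0,"roll":0,"grip":0},{"x":-0.02,"y":0.001,"z":0.006,"roll":0,"grip":0},{"x":-0.01,"y":0.001,"z":0.01,"roll":0,"grip":0},{"x":0,"y":0,"z":0,"roll":0,"grip":0},{"x":0,"y":0,"z":0,"roll":0,"grip":0},{"x":0,"y":0,"z":0,"roll":0,"grip":0}]'
python3 - <<'E'
from h import *
st(540.3,301,147.5,232.7)
p,d=grab_frame("scene");cv2.imwrite("pics/s3.png",cv2.resize(p[150:290,200:380],(771,600))[:,:,::-1]);np.savez("s3.npz",p=p,d=d)
E
```

```text
time: 9.53
eef_pos: [540.0, 300.9, 171.4]
eef_rot: [-0.0, -0.444, 0.896, -0.0]
ft_force: [0.1, 0.6, -3.1]
grip_width: 59.2
grasp_force: 65.7
t 9.53 pos [540.  300.9 171.4] head -127.22 tilt 0.04 F [ 0.1  0.6 -3.1] w 59.2 gf 65.7 q6 -0.62
shift mm [-0.3 -0.2 23.9] roll 0.0013
```

View pics/s3.png

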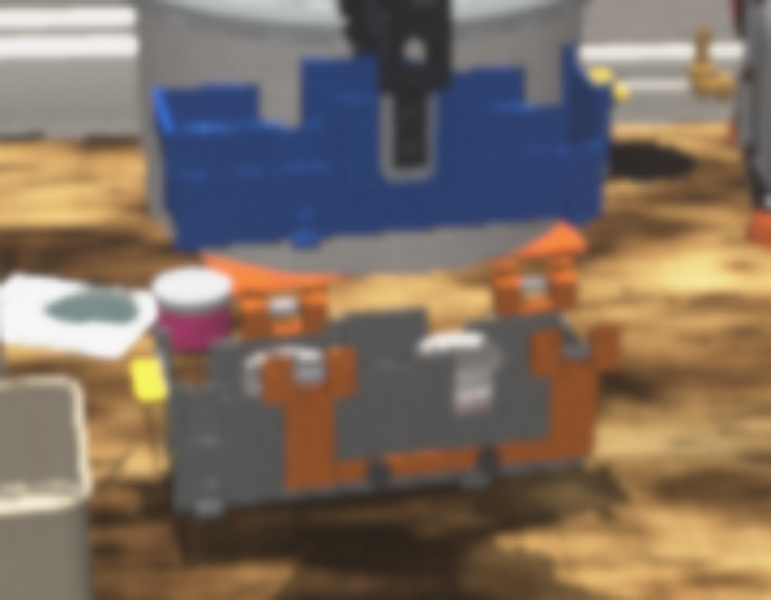

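The blue bin is held level over the grey one with its tab (600,80) over the tabless end. Its near lug (305,238) lines up with the catch at (308,370).

```bash
python3 -m jog '[{"x":0,"y":0,"z":0.012,"roll":0,"grip":0},{"x":0,"y":0,"z":0.012,"roll":0,"grip":0},{"x":0,"y":0,"z":0.012,"roll":0,"grip":0},{"x":0,"y":0,"z":0.007,"roll":0,"grip":0},{"x":0,"y":0,"z":0,"roll":0,"grip":0},{"x":0,"y":0,"z":0,"roll":0,"grip":0}]'
python3 -c "from h import *;st(540.3,301,120.5,232.7)"
python3 -m jog '[{"x":0,"y":0,"z":0.003,"roll":0,"grip":0},{"x":0,"y":0,"z":0.003,"roll":0,"grip":0},{"x":0,"y":0,"z":0.0015,"roll":0,"grip":0},{"x":0,"y":0,"z":0,"roll":0,"grip":0},{"x":0,"y":0,"z":0,"roll":0,"grip":0}]'
python3 -c "from h import *;st(540.3,301,120.5,232.7)"
```

```text
time: 10.08
eef_pos: [539.8, 301.1, 127.3]
eef_rot: [-0.001, -0.445, 0.896, 0.0]
ft_force: [-0.3, 0.6, -1.3]
grip_width: 59.5
grasp_force: 65.8
t 10.08 pos [539.8 301.1 127.3] head -127.17 tilt 0.09 F [-0.3  0.6 -1.3] w 59.5 gf 65.8 q6 -0.62
shift mm [-0.2 -0.5  6.8] roll 0.0023
time: 10.5
eef_pos: [540.4, 301.4, 120.8]
eef_rot: [0.0, -0.445, 0.896, -0.0]
ft_force: [0.4, -0.2, -2.9]
grip_width: 59.1
grasp_force: 65.8
t 10.5 pos [540.4 301.4 120.8] head -127.16 tilt 0.01 F [ 0.4 -0.2 -2.9] w 59.1 gf 65.8 q6 -0.62
shift mm [ 0.4 -0.1  0.3] roll 0.0024
```

```bash
python3 -m jog '[{"x":0,"y":0,"z":0.001,"roll":0.002,"grip":0},{"x":0,"y":0,"z":0.001,"roll":0,"grip":0},{"x":0,"y":0,"z":0,"roll":0,"grip":0},{"x":0,"y":0,"z":0,"roll":0,"grip":0}]'
python3 -c "from h import *;st(540.3,301,118.5,232.7)"
python3 -m jog '[{"x":0,"y":0,"z":0.001,"roll":0,"grip":0},{"x":0,"y":0,"z":0.001,"roll":0,"grip":0},{"x":0,"y":0,"z":0,"roll":0,"grip":0},{"x":0,"y":0,"z":0,"roll":0,"grip":0}]'
python3 -c "from h import *;st(540.3,301,116.5,232.7)"
```

```text
time: 10.83
eef_pos: [540.3, 301.3, 118.7]
eef_rot: [-0.0, -0.444, 0.896, -0.0]
ft_force: [0.5, -0.1, -3.0]
grip_width: 59.5
grasp_force: 65.8
t 10.83 pos [540.3 301.3 118.7] head -127.27 tilt 0.01 F [ 0.5 -0.1 -3. ] w 59.5 gf 65.8 q6 -0.62
shift mm [ 0.3 -0.2  0.2] roll 0.0004
time: 11.17
eef_pos: [540.3, 301.3, 116.7]
eef_rot: [-0.0, -0.444, 0.896, -0.0]
ft_force: [-0.7, 0.7, -2.6]
grip_width: 59.8
grasp_force: 65.8
t 11.17 pos [540.3 301.3 116.7] head -127.28 tilt 0.01 F [-0.7  0.7 -2.6] w 59.8 gf 65.8 q6 -0.62
shift mm [ 0.3 -0.2  0.2] roll 0.0004
```

The underside is now at about 69 mm, below the 73 mm rail tops, with no contact force, so the lugs are in the pockets. I'll go on down to the catches.

```bash
python3 -m jog '[{"x":0,"y":0,"z":0.001,"roll":0,"grip":0},{"x":0,"y":0,"z":0.001,"roll":0,"grip":0},{"x":0,"y":0,"z":0.001,"roll":0,"grip":0},{"x":0,"y":0,"z":0,"roll":0,"grip":0},{"x":0,"y":0,"z":0,"roll":0,"grip":0}]'
python3 -c "from h import *;st(540.3,301,113.5,232.7)"
python3 -m jog '[{"x":0,"y":0,"z":0.001,"roll":0,"grip":0},{"x":0,"y":0,"z":0.001,"roll":0,"grip":0},{"x":0,"y":0,"z":0,"roll":0,"grip":0},{"x":0,"y":0,"z":0,"roll":0,"grip":0}]'
python3 -c "from h import *;st(540.3,301,107.5,232.7)"
```

```text
time: 11.58
eef_pos: [540.5, 301.3, 113.8]
eef_rot: [0.0, -0.444, 0.896, -0.0]
ft_force: [0.9, -0.8, -2.9]
grip_width: 59.2
grasp_force: 66.0
t 11.58 pos [540.5 301.3 113.8] head -127.29 tilt 0.02 F [ 0.9 -0.8 -2.9] w 59.2 gf 66.0 q6 -0.62
shift mm [ 0.4 -0.   0.3] roll 0.0002
time: 11.92
eef_pos: [540.7, 301.5, 112.6]
eef_rot: [0.001, -0.444, 0.896, -0.0]
ft_force: [0.0, -0.7, 5.6]
grip_width: 59.2
grasp_force: 66.7
t 11.92 pos [540.7 301.5 112.6] head -127.27 tilt 0.06 F [ 0.  -0.7  5.6] w 59.2 gf 66.7 q6 -0.62
shift mm [0.6 0.  5.1] roll 0.0005
```

```bash
python3 -m jog '[{"x":0,"y":0,"z":0.0008,"roll":0,"grip":0},{"x":0,"y":0,"z":0,"roll":0,"grip":0},{"x":0,"y":0,"z":0,"roll":0,"grip":0}]'
python3 -m jog '[{"x":0,"y":0,"z":0.0008,"roll":0,"grip":0},{"x":0,"y":0,"z":0,"roll":0,"grip":0},{"x":0,"y":0,"z":0,"roll":0,"grip":0}]'
python3 -c "from h import *;st(540.3,301,107.5,232.7)"
```

```text
time: 12.17
eef_pos: [540.9, 301.5, 111.9]
eef_rot: [0.001, -0.444, 0.896, -0.0]
ft_force: [-1.1, -0.4, 6.1]
grip_width: 59.3
grasp_force: 67.1
time: 12.42
eef_pos: [540.8, 301.6, 110.8]
eef_rot: [0.001, -0.444, 0.896, -0.0]
ft_force: [-0.8, -0.1, 3.9]
grip_width: 59.5
grasp_force: 66.7
t 12.42 pos [540.8 301.6 110.8] head -127.27 tilt 0.07 F [-0.8 -0.1  3.9] w 59.5 gf 66.7 q6 -0.62
shift mm [0.8 0.1 3.3] roll 0.0005
```

Force is dropping as it goes down, so the catches are giving. Next, down to the pocket floors.

```bash
python3 -m jog '[{"x":0,"y":0,"z":0.001,"roll":0,"grip":0},{"x":0,"y":0,"z":0.001,"roll":0,"grip":0},{"x":0,"y":0,"z":0,"roll":0,"grip":0}]'
python3 -m jog '[{"x":0,"y":0,"z":0.001,"roll":0,"grip":0},{"x":0,"y":0,"z":0,"roll":0,"grip":0},{"x":0,"y":0,"z":0,"roll":0,"grip":0}]'
python3 -c "from h import *;st(540.3,301,107.5,232.7)"
```

```text
time: 12.67
eef_pos: [540.5, 301.4, 107.5]
eef_rot: [-0.0, -0.444, 0.896, -0.0]
ft_force: [2.6, 1.6, -1.0]
grip_width: 59.3
grasp_force: 66.1
time: 12.92
eef_pos: [540.5, 301.4, 107.4]
eef_rot: [0.0, -0.444, 0.896, -0.0]
ft_force: [0.5, 0.5, 4.9]
grip_width: 59.5
grasp_force: 66.7
t 12.92 pos [540.5 301.4 107.4] head -127.28 tilt 0.02 F [0.5 0.5 4.9] w 59.5 gf 66.7 q6 -0.62
shift mm [ 0.4 -0.1 -0.1] roll 0.0003
```

```bash
python3 -m jog '[{"x":0,"y":0,"z":0.001,"roll":0,"grip":0},{"x":0,"y":0,"z":0.0005,"roll":0,"grip":0},{"x":0,"y":0,"z":0,"roll":0,"grip":0},{"x":0,"y":0,"z":0,"roll":0,"grip":0}]'
python3 -m jog '[{"x":0,"y":0,"z":-0.0012,"roll":0,"grip":0},{"x":0,"y":0,"z":-0.0008,"roll":0,"grip":0},{"x":0,"y":0,"z":0,"roll":0,"grip":0}]'
python3 -m jog '[{"x":0,"y":0,"z":0,"roll":0,"grip":-0.65},{"x":0,"y":0,"z":0,"roll":0,"grip":-0.65},{"x":0,"y":0,"z":0,"roll":0,"grip":-0.65},{"x":0,"y":0,"z":0,"roll":0,"grip":-0.65}]'
python3 -c "from h import *;st(540.3,301,107.5,232.7)"
```

```text
time: 13.25
eef_pos: [540.6, 301.4, 107.3]
eef_rot: [0.0, -0.444, 0.896, -0.0]
ft_force: [-3.5, -1.4, 14.3]
grip_width: 59.2
grasp_force: 68.0
time: 13.5
eef_pos: [540.5, 301.4, 107.5]
eef_rot: [0.0, -0.444, 0.896, -0.0]
ft_force: [2.6, 0.9, 0.9]
grip_width: 59.5
grasp_force: 66.0
time: 13.83
eef_pos: [540.1, 301.3, 107.3]
eef_rot: [-0.0, -0.444, 0.896, 0.0]
ft_force: [0.9, -0.3, 1.0]
grip_width: 70.4
grasp_force: 0.0
t 13.83 pos [540.1 301.3 107.3] head -127.27 tilt 0.04 F [ 0.9 -0.3  1. ] w 70.4 gf 0.0 q6 -0.62
shift mm [ 0.1 -0.4 -0.2] roll 0.0006
```

```bash
python3 -m jog '[{"x":0,"y":0,"z":-0.005,"roll":0,"grip":-0.65},{"x":0,"y":0,"z":-0.01,"roll":0,"grip":-0.65},{"x":0,"y":0,"z":-0.02,"roll":0,"grip":-0.65},{"x":0,"y":0,"z":-0.025,"roll":0,"grip":-0.65},{"x":0,"y":0,"z":-0.025,"roll":0,"grip":-0.65},{"x":0,"y":0,"z":-0.025,"roll":0,"grip":-0.65},{"x":0,"y":0,"z":-0.02,"roll":0,"grip":-0.65},{"x":0,"y":0,"z":0,"roll":0,"grip":-0.65},{"x":0,"y":0,"z":0,"roll":0,"grip":-0.65}]'
python3 - <<'E'
from h import *
st()
p,d=grab_frame("scene");cv2.imwrite("pics/s4.png",cv2.resize(p[150:290,200:380],(771,600))[:,:,::-1])
E
```

```text
time: 14.58
eef_pos: [541.2, 301.6, 240.1]
eef_rot: [0.002, -0.444, 0.896, -0.0]
ft_force: [0.5, -0.4, -0.2]
grip_width: 70.7
grasp_force: 0.0
t 14.58 pos [541.2 301.6 240.1] head -127.27 tilt 0.2 F [ 0.5 -0.4 -0.2] w 70.7 gf 0.0 q6 -0.62
```

View pics/s4.png

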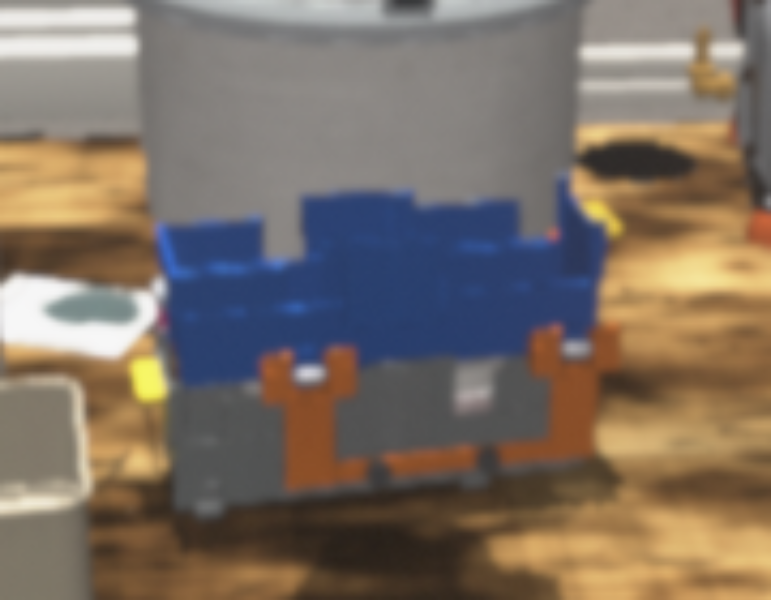

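The blue bin sits level in the pockets, with lugs behind the catches at (308,370) and (576,348) and its tab at (603,218) over the tabless end. The gripper is clear.

```bash
python3 -c "from cell import *;print(job_done())"
```

```text
the job is handed in; nothing more can be done
None
```

The blue bin is turned end for end and pressed home on the orange rails: underside about 60 mm above the grey bin's, level, about 17 N at most. It was let go and the job handed in at about 15 s; the verdict wasn't shown.

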